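# Bring the oven's water filter back on line and set its bypass half open

## Robot

A 6-joint arm with a two-finger parallel gripper is mounted at the origin on the work surface. World frame = base frame: x ahead of the robot, y to its left, z up, the work surface at z = 0. Lengths are in m, angles in degrees, forces in N, time in s.
With the tool pointing down it reaches from about 0.35 to 0.875 m from the base axis. Payload 4.2 kg.
Tool frame: the origin (TCP) lies midway between the tips of the shut fingers; the grasp point (between the pads) lies 19 mm behind it; y points along the fingers, z is the direction in which the jaws open and shut, and the axes are right-handed (so a half turn about y gives the same grasp; the last joint's range is limited). The gripper opens to 87 mm and grips with 3 to 60 N. Pads are 19 mm wide; open, the fingers measure 117 mm over their backs; the gripper's body (75 mm by 190 mm) begins 51 mm behind the grasp point.
Start: joints at [82.769, 22.042, 0.453, 0, -68.411, -14.817], TCP at [0.235, 0.579, 0.223] pointing down, gripper open.
Joint ranges: [-179.83, 179.83], [-69.29, 118.12], [-61.27, 80.66], [-181.25, 117.63], [-171.15, -9.14], [-177.46, 177.46]. Speed limits (degrees/s): [159.86, 159.86, 180, 180, 180, 180].

## Interface

Orientations are given as [roll, pitch, yaw] about the fixed x, y, z axes, in that order (R = Rz(yaw) Ry(pitch) Rx(roll)).
In Python, from workcell import env gives the robot as it stands. The module is installed in compiled form; this text tells all that it offers. Calls block until the motion is done:
- env.goto(position, orientation): joint-space move of the TCP to a pose.
- env.move_straight(position, rotation=None, rate=0.15, force_limit=None): straight line of the TCP; rotation=None keeps the orientation; rate is the mean speed in m/s. With force_limit (N) it stops when the force on the tool has changed by that much, and returns True; else False.
- env.set_joints(angles): joint-space move.
- env.gripper_to(opening, grasp_force=None): opening from 0.0 (shut) to 1.0 (fully open); grasp_force is the grip in N (None keeps the last); returns when the fingers have stopped.
- env.dwell(seconds).
- env.inverse_kinematics(position, orientation): joint angles nearest the present ones, or None.
- env.read_state(): the state.
- env.grab_frame(name): name is "side" or "top" or "wrist"; returns a dict with "image" (480x640x3 uint8, blue, green, red), "fx", "fy", "cx", "cy" (pixels), "position" and "orientation" of the camera in the world. Camera axes: x right, y up, looking along -z (the intrinsics and any distortion apply to the point x, -y, -z); pixel columns grow to the right and rows downward; lengths in m; the calibration is good to about 2 mm. The wrist camera is an equidistant fisheye: a pixel r from the principal point sees the ray r / f radians off the axis. A picture is of the moment at which its call begins. There is no depth.
A pose or a line that the arm cannot do raises env.Unreachable and nothing moves.
- env.close_job(): hands the job in, once; it reports no verdict.
Trained networks look in a picture, given as the dict that the camera call returned (one of the last four; its "shot" number tells which), for a name from the list of things; names that differ only in an ending like _2 or _b are one class to them, and where a whole thing is asked for, a point or a joint stands for the part that bears it (a point fixed in the world has none). Each returns a list of dicts, best first, with "score" (0 to 1); they miss things now and then, are a little off and sometimes report something else, mostly with a low value. They report only what shows in the picture. A call takes as long as a camera call.
- env.search_frame(picture, thing): "xyz" ([x, y, z] in m, in world coordinates, good to about 4 mm: the middle of the surface that is visible of it).
- env.trace(picture, thing): "mask" (480x640 bool, what is visible of it).
The state is a dict: "clock": time; "joint_positions": joint angles; "qvel": joint speeds; "joint_torque": joint torques, N m; "position": TCP position; "tool_rot": TCP orientation; "force": force on the tool from outside, world axes, zero at the start; "wrist_torque": the same for the moment, N m; "opening": opening from 0.0 (shut) to 1.0 (fully open).
Only numpy, scipy, OpenCV 4.12 (cv2) and the standard library are available. Lean on these libraries where they do the work, as an engineer would, in place of code of your own. Each camera call takes 0.05 s, during which the arm holds its last target.

## Task

The combi oven's water filter has been serviced and is to go back on line: pull the T-handled lock pin out of the filter's outlet valve and put it in the shallow steel tray, then swing the outlet valve's lever fully open. Only after that, so that the oven is never starved, turn the bypass valve down to half open, its lever at 45 degrees to its pipe. Leave the inlet valve open as it is and disturb nothing else on the worktop.

Things in the scene. Friction and masses are not known exactly. Their poses are not given: they have to be found in the camera images.
- station: Water filter set fixed to the worktop: base plate 290 x 380 x 4 mm, a U of 19 mm copper pipe (axis 55 mm high) and three equal brass ball valves with upright stems. Origin on the worktop; x away from the robot, y to its left at yaw 0. The bypass pipe runs along y at x -60 mm; branch pipes run along x at y -160 and +160 mm to a white cartridge lying along y at x 125 mm (88 mm diameter, top 101 mm).
- outlet_stem (a point): Stem axis of the outlet valve, on the left branch (station x 20, y 160 mm), 102 mm above the worktop. All three levers are alike and turn level about their stems: 98 mm from axis to tip, with a black sleeve from 34 to 98 mm, 20 mm wide, 96 to 108 mm above the worktop. Stem nut top at 110 mm; a flat tail with an 8 mm hole reaches 44 mm beyond the stem, top at 102 mm.
- outlet_tip (a point): End of the outlet lever, 98 mm from the stem axis, 102 mm above the worktop. Under and beside all the sleeves, pipes and valve bodies stay below 73 mm, so that closed fingertips can come down beside a sleeve and push it.
- outlet_lever (a joint): Opening of the outlet valve, rad: 0 shut (lever along station +y, outwards, square to its pipe), 1.571 fully open at its stop (lever along station -x, towards the robot, along its pipe). Grows anticlockwise seen from above. Starts shut, locked by the pin. Friction 0.6 N m (about 8 N at 75 mm); stays where it is left.
- bypass_stem (a point): Stem axis of the bypass valve, in the middle of the bypass pipe (station x -60, y 0 mm), 102 mm above the worktop.
- bypass_tip (a point): End of the bypass lever, 98 mm from the stem axis, 102 mm above the worktop.
- bypass_lever (a joint): Opening of the bypass valve, rad: 0 shut (lever along station -x, towards the robot, square to its pipe), 1.571 fully open (lever along station -y, along its pipe). Grows anticlockwise seen from above: turn clockwise to close. Half open is 0.785. Starts nearly or fully open (1.30 to 1.57). Friction as the outlet's; stays where it is left.
- inlet_tip (a point): End of the inlet valve's lever, 102 mm above the worktop. The inlet valve is on the right branch (stem at station x 20, y -160 mm).
- inlet_lever (a joint): Opening of the inlet valve, rad: 1.571 fully open (lever along station -x, along its pipe), less is turned towards shut. Starts open (1.5 to 1.57).
- lock_pin: Steel T-handled lock pin, about 50 g, upright in the hole of the outlet lever's tail and the ear below it, 32 mm from the stem. Origin on its axis under its 16 mm collar, which rests on the tail; z up, x along the cross-bar (its direction varies). Round-nosed shank 6.5 mm, 22 mm long below the origin, loose in 8 mm holes, lifts straight out. Above: 9 mm neck, bar 44 mm long, 11 mm diameter.
- pin_bar (a point): Middle of the lock pin's cross-bar, 32 mm above the pin's origin, 134 mm above the worktop at the start; gripped across its 11 mm.
- tray: Shallow stainless tray lying on the worktop right of the filter set, open on top: 265 (x) x 162 (y) mm over the rim, 22 mm high, floor 2 mm thick, inside 249 x 146 mm. Origin at the centre of its underside. Loose, about 0.55 kg.
- oil_bottle: Bystander: amber bottle, 64 mm diameter, 190 mm high, origin under its base; left of the set.
- spice_jar: Bystander: small glass jar, 54 mm diameter, 100 mm high, origin under its base; left of the set.
- sauce_tub: Bystander: white tub, 100 mm diameter, 90 mm high, origin under its base; right, near the robot.
- spanner: Bystander: steel spanner 170 mm long lying on the worktop, left, near the robot; origin at the middle of its underside.

How it is judged (in metres and radians):
On the way, in this order (a step that is already met when the one before it is completed fails the run):
1. the lock pin is in the tray, released (x of pin_bar in the frame of tray between -0.124 and 0.124 m and y of pin_bar in the frame of tray between -0.074 and 0.074 m and x of lock_pin in the frame of tray between -0.124 and 0.124 m and y of lock_pin in the frame of tray between -0.074 and 0.074 m and z of lock_pin in the frame of tray below 0.035 m and z of pin_bar in the frame of tray below 0.065 m and linear speed of lock_pin below 0.03 m/s and contact force between lock_pin and the arm below 0.1 N and contact force between lock_pin and the fingers below 0.1 N), for 0.2 s.
2. the outlet valve is fully open (value of joint outlet_lever above 1.45 rad), for 0.2 s.
3. the bypass valve is half open (value of joint bypass_lever between 0.665 and 0.905 rad), for 0.2 s.
At the end, for the whole second after the job is handed in: Lock pin in the tray, released and at rest; outlet valve open to within 7 degrees of fully open; bypass valve at 45 degrees, give or take 7; inlet valve still open (within 10 degrees); nothing else disturbed (all of step 1 and all of step 3 and value of joint outlet_lever above 1.45 rad and value of joint inlet_lever above 1.4 rad and velocity of joint bypass_lever between -0.03 and 0.03 rad/s); the robot touches nothing.
It fails at once if the bypass is throttled (below 60 degrees) while the outlet valve is not yet fully open (value of joint bypass_lever below 1.05 rad and value of joint outlet_lever below 1.4 rad).
It fails at once if the inlet valve is turned down (value of joint inlet_lever below 1.35 rad).
It fails at once if a bottle, jar, tub or spanner is pushed more than 30 mm or knocked over (distance of any of oil_bottle, spice_jar, sauce_tub, spanner from where it was at the start of the episode above 0.03 m or angle between any of oil_bottle, spice_jar, sauce_tub, spanner's own z axis and vertical above 0.5 rad).
It also fails if it takes over 72 s, if anything falls off the work surface, if the arm or the gripper's body presses on something with over 40 N, if the wrist force passes 120 N, or if a joint passes its speed limit or range.

## Working session

There is one attempt and no reset: what is moved stays moved. The work goes in short steps, each a Python script; the robot and the scene stay as the last script left them, time stands still between calls to the robot, and variables do not carry over. Pictures are saved under pics/ and viewed, and the job is handed in when it is done.

```bash
mkdir -p pics
cat > h.py <<'E'
import numpy as np, cv2
from workcell import env
from scipy.spatial.transform import Rotation as R
def save(f,n): cv2.imwrite(f'pics/{n}.png',f['image'])
def proj(f,p,fish=False):
    Rm=R.from_euler('xyz',f['orientation'],degrees=True).as_matrix()
    c=Rm.T@(np.array(p)-np.array(f['position'])); x,y,z=c[0],-c[1],-c[2]
    return (f['cx']+f['fx']*x/z, f['cy']+f['fy']*y/z)
def unproj(f,u,v,h):
    Rm=R.from_euler('xyz',f['orientation'],degrees=True).as_matrix()
    d=Rm@np.array([(u-f['cx'])/f['fx'],-(v-f['cy'])/f['fy'],-1]); p=np.array(f['position'])
    return p+d*(h-p[2])/d[2]
E
python3 - <<'E'
from h import *
s=env.read_state(); print(s)
for n in ['top','side']:
    f=env.grab_frame(n); save(f,n+'0'); print({k:v for k,v in f.items() if k!='image'})
    for t in ['station','outlet_stem','outlet_tip','bypass_stem','bypass_tip','inlet_tip','lock_pin','pin_bar','tray','oil_bottle','spice_jar','sauce_tub','spanner']:
        r=env.search_frame(f,t); print(n,t,[(np.round(q['xyz'],3).tolist(),round(q['score'],2)) for q in r[:2]])
E
```

```text
{'clock': 0.0, 'joint_positions': array([ 8.27679268e+01,  2.20899405e+01,  3.79422503e-01, -2.91712490e-02,
       -6.84110805e+01, -1.48151673e+01]), 'qvel': array([-0.06228865,  0.07680938,  0.02992869, -0.01797354, -0.00479002,
        0.0572706 ]), 'joint_torque': array([-1.87476230e-04, -3.90671110e+01,  1.87406856e+01,  4.22002181e+00,
        1.10022275e-02, -1.93736942e-04]), 'position': array([0.23437565, 0.57873516, 0.22146534]), 'tool_rot': array([-8.98755115e+01,  4.89257586e-03,  1.57942003e+02]), 'force': array([-0.59750225, -0.43080801,  0.39174255]), 'wrist_torque': array([-0.01105902,  0.00904018, -0.00211846]), 'opening': 1.0025759591706813}
{'fx': 542.0310737312384, 'fy': 542.0310737312384, 'cx': 315.9351329882212, 'cy': 226.5491792801517, 'position': array([0.2824214 , 0.02197258, 1.36131313]), 'orientation': array([  8.50663164,  -0.11857771, -89.89206481]), 'shot': 1}
top station [([0.589, -0.052, 0.003], 0.71)]
top outlet_stem [([0.59, -0.055, 0.002], 0.85)]
top outlet_tip [([0.604, 0.134, 0.104], 0.59)]
top bypass_stem [([0.586, -0.053, 0.006], 0.94)]
top byp
[... 637 characters left out ...]
, 0.006], 0.77)]
side outlet_stem [([0.585, -0.097, 0.007], 0.67)]
side outlet_tip [([0.499, -0.087, 0.105], 0.7), ([0.601, 0.14, 0.106], 0.63)]
side bypass_stem [([0.586, -0.094, 0.008], 0.76)]
side bypass_tip [([0.501, -0.088, 0.108], 0.72)]
side inlet_tip [([0.539, -0.219, 0.1], 0.89)]
side lock_pin [([0.599, 0.064, 0.136], 0.71), ([0.502, -0.089, 0.105], 0.68)]
side pin_bar [([0.596, 0.065, 0.136], 0.56)]
side tray [([0.59, -0.098, 0.002], 0.74)]
side oil_bottle [([0.575, 0.467, 0.093], 0.9)]
side spice_jar [([0.46, 0.4, 0.066], 0.66), ([0.599, 0.139, 0.108], 0.61)]
side sauce_tub [([0.292, -0.301, 0.096], 0.82), ([0.599, 0.138, 0.109], 0.31)]
side spanner [([0.332, 0.291, 0.005], 0.78)]
```

View pics/top0.png

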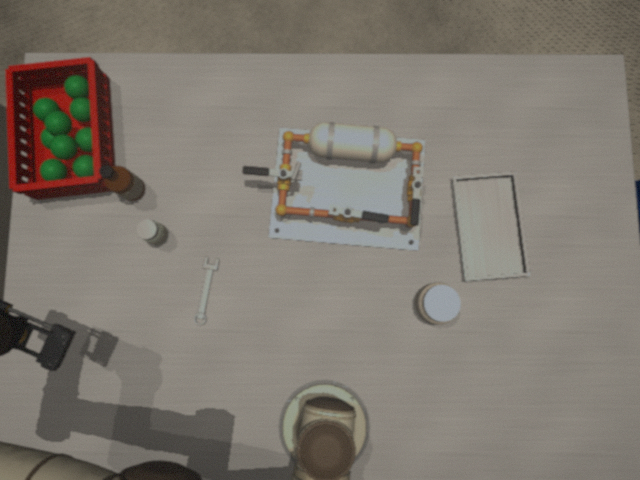

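View pics/side0.png

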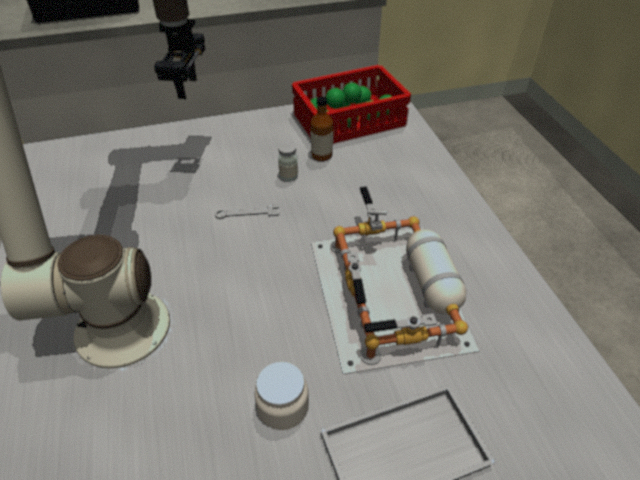

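Run:
```python
from h import *
f=env.grab_frame('top')
im=f['image'][110:260,230:440]; cv2.imwrite('pics/topz.png',cv2.resize(im,None,fx=3.8,fy=3.8,interpolation=cv2.INTER_CUBIC))
im=f['image'][150:200,235:310]; cv2.imwrite('pics/topz2.png',cv2.resize(im,None,fx=10,fy=10,interpolation=cv2.INTER_CUBIC))
```

```text
(no output)
```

View pics/topz.png

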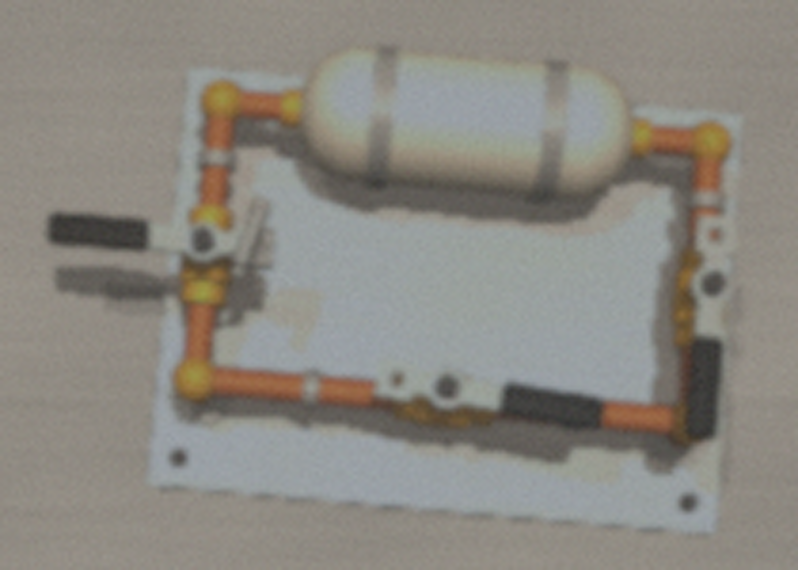

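View pics/topz2.png

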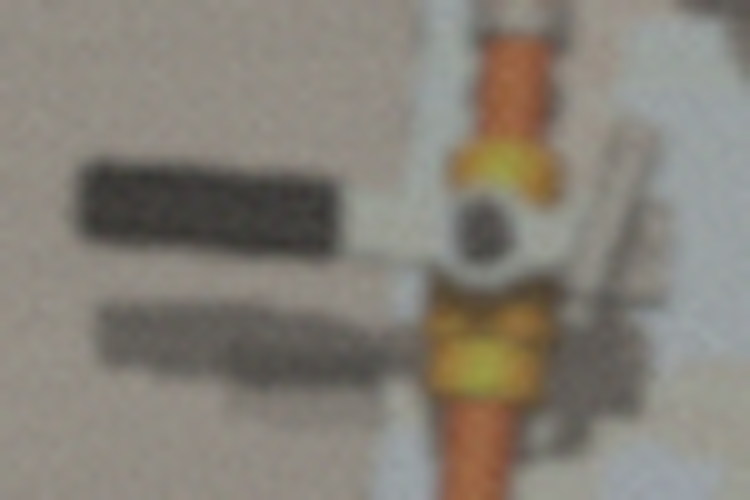

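Run:
```python
from h import *
f=env.grab_frame('top')
px=np.array([(203,239),(447,387),(711,284)])/3.8+[230,110]
W=np.array([unproj(f,u,v,.110)[:2] for u,v in px]); print(W)
L=np.array([(.02,.16),(-.06,0),(.02,-.16)])
a=W-W.mean(0);b=L-L.mean(0)
th=np.arctan2((b[:,0]*a[:,1]-b[:,1]*a[:,0]).sum(),(a*b).sum()); c,s=np.cos(th),np.sin(th);M=np.array([[c,-s],[s,c]])
t=W.mean(0)-M@L.mean(0); print('yaw',np.degrees(th),'t',t,'res',W-(L@M.T+t))
print('pin pred',M@[.02,.128]+t)
for n,(u,v) in dict(b1=(63.5,13),b2=(60,30),bm=(61.7,21.5)).items(): print(n,unproj(f,u+235,v+150,.134))
for n,(u,v) in dict(outtip=(50,228),byptip=(601,412),inltip=(702,436)).items(): print(n,unproj(f,u/3.8+230,v/3.8+110,.108))
print('tray corners',[unproj(f,u,v,.022)[:2].round(3) for u,v in [(452,177),(514,175),(527,273),(463,281)]])
print('jar',unproj(f,152,229,.1),'tub',unproj(f,441,303,.09))
```

```text
[[ 0.59793788  0.09700425]
 [ 0.50460488 -0.05449683]
 [ 0.56998588 -0.21908347]]
yaw -5.027314905328921 t [ 0.56415057 -0.05944289] res [[-1.56649089e-04 -1.18473406e-03]
 [ 2.23491355e-04 -3.11780579e-04]
 [-6.68422663e-05  1.49651464e-03]]
pin pred [0.59529035 0.06631209]
b1 [0.61563367 0.06068748 0.134     ]
b2 [0.57503998 0.06853421 0.134     ]
bm [0.59528807 0.06473643 0.134     ]
outtip [0.60526609 0.19278713 0.108     ]
byptip [ 0.48951818 -0.14951395  0.108     ]
inltip [ 0.47467878 -0.2114601   0.108     ]
tray corners [array([ 0.61 , -0.325]), array([ 0.616, -0.483]), array([ 0.368, -0.502]), array([ 0.348, -0.343])]
jar [0.46441217 0.4049256  0.1       ] tub [ 0.29359193 -0.27124668  0.09      ]
```

Run:
```python
from h import *
p=[0.5953,0.0655,0.26]
for y in (-11,169): print(y,env.inverse_kinematics(p,[-90,0,y]))
q=env.inverse_kinematics([.485,-.413,.25],[-90,0,-11]);print(q)
env.goto(p,[-90,0,-11])
env.gripper_to(0.5)
f=env.grab_frame('wrist'); save(f,'w1'); print({k:v for k,v in f.items() if k!='image'})
for t in ['pin_bar','lock_pin']:
    print(t,[(np.round(r['xyz'],3).tolist(),round(r['score'],2)) for r in env.search_frame(f,t)[:2]])
for t in ['pin_bar','outlet_stem']: 
    for h in [0]: pass
s=env.read_state();print(s['clock'],s['position'],s['tool_rot'],s['opening'],s['force'])
# top and side
for n in ['top','side']:
    g=env.grab_frame(n); save(g,n+'1')
    print(n,[(np.round(r['xyz'],3).tolist(),round(r['score'],2)) for r in env.search_frame(g,'pin_bar')[:2]])
```

```text
-11 [ 2.17543860e+01  1.81736950e+01  1.00153587e-01 -2.54444375e-14
 -7.19264586e+01 -1.22754386e+02]
169 [ 2.17543860e+01  1.81736950e+01  1.00153587e-01  2.54444375e-14
 -7.19264586e+01  5.72456140e+01]
[-2.58877816e+01  2.23002563e+01  4.80733420e+00 -2.54444375e-14
 -7.25070779e+01 -7.51122184e+01]
{'fx': 371.64829954431775, 'fy': 371.64829954431775, 'cx': 311.9211552364901, 'cy': 240.51268874463315, 'position': array([0.51589602, 0.08235003, 0.42319483]), 'orientation': array([-1.69307972e+01, -1.16860580e-02,  7.90276075e+01]), 'shot': 5}
pin_bar [([0.567, -0.024, 0.006], 0.29)]
lock_pin [([0.596, 0.065, 0.142], 0.58)]
4.8833 [0.59531124 0.06549497 0.26003992] [-9.00016774e+01 -3.89312244e-03 -1.09989825e+01] 0.4988422175774377 [ 0.04351347 -0.69712349  0.72946799]
top [([0.599, 0.068, 0.138], 0.55)]
side [([0.592, 0.065, 0.135], 0.71)]
```

View pics/w1.png

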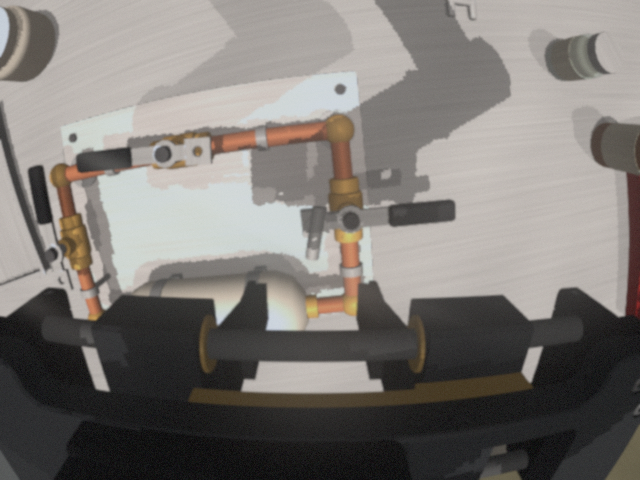

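```bash
cat >> h.py <<'E'
def fun(f,u,v,h):
    Rm=R.from_euler('xyz',f['orientation'],degrees=True).as_matrix()
    a=np.array([(u-f['cx'])/f['fx'],(v-f['cy'])/f['fy']]); th=np.hypot(*a)
    d=np.array([a[0]/th*np.sin(th),-a[1]/th*np.sin(th),-np.cos(th)]); d=Rm@d; p=np.array(f['position'])
    return p+d*(h-p[2])/d[2]
E
python3 - <<'E'
from h import *
f=env.grab_frame('wrist')
im=f['image'][190:290,270:470]; cv2.imwrite('pics/w1z.png',cv2.resize(im,None,fx=4,fy=4,interpolation=cv2.INTER_CUBIC))
for u,v,h in [(318,208,.134),(313,258,.134),(315.5,233,.134),(351,218,.11),(454,210,.102),(163,154,.11)]: print(u,v,fun(f,u,v,h))
E
```

```text
318 208 [0.57674476 0.07555387 0.134     ]
313 258 [0.61731794 0.0636782  0.134     ]
315.5 233 [0.59664564 0.06972531 0.134     ]
351 218 [0.59588736 0.10152746 0.11      ]
454 210 [0.60793296 0.19890833 0.102     ]
163 154 [ 0.50615032 -0.04952673  0.11      ]
```

View pics/w1z.png

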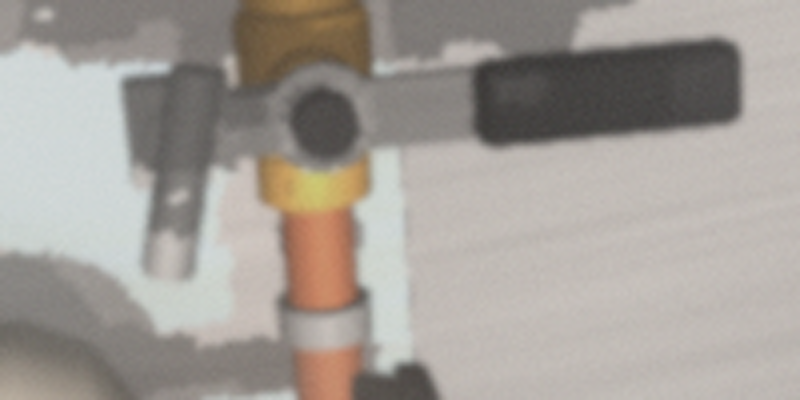

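Run:
```python
from h import *
env.gripper_to(0.4)
env.goto([.596,.0675,.2],[-90,0,-15])
s=env.read_state();print(s['force'])
print(env.move_straight([.596,.0675,.118],rate=.1,force_limit=6))
s=env.read_state();print(s['position'],s['force'])
env.gripper_to(0,grasp_force=12); env.dwell(.2)
s=env.read_state();print(s['clock'],s['position'],s['tool_rot'],s['opening']*.087,s['force'])
f=env.grab_frame('wrist'); save(f,'w2')
```

```text
[0.5535786  0.31440419 0.67615239]
False
[0.59666408 0.06765284 0.11891812] [0.09763323 0.12503028 0.23631005]
7.7083 [0.5961001  0.0674942  0.11818585] [-8.99965019e+01 -1.44941977e-02 -1.49967404e+01] 0.010387502951750954 [-0.55841917  0.59881782  1.66408923]
```

View pics/w2.png

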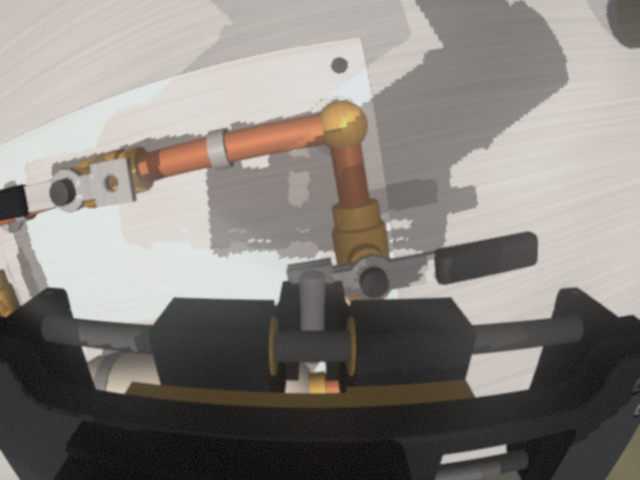

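The bar is gripped (about 10.4 mm gap) and lies upright between the pads at px (313,300). Side forces are under 1 N, so I'm lifting.

Run:
```python
from h import *
env.gripper_to(0,grasp_force=25)
print(env.move_straight([.596,.0675,.16],rate=.08,force_limit=12))
s=env.read_state();print(s['position'],s['opening']*.087,s['force'])
env.move_straight([.596,.0675,.25],rate=.2)
s=env.read_state();print(s['clock'],s['position'],s['opening']*.087,s['force'])
for n in ['side','top']:
    f=env.grab_frame(n); save(f,n+'3')
    print(n,[(np.round(r['xyz'],3).tolist(),round(r['score'],2)) for r in env.search_frame(f,'lock_pin')[:2]],[(np.round(r['xyz'],3).tolist(),round(r['score'],2)) for r in env.search_frame(f,'tray')[:2]])
im=f['image']; f=env.grab_frame('side'); cv2.imwrite('pics/s3z.png',cv2.resize(f['image'][80:380,260:500],None,fx=2,fy=2))
```

```text
False
[0.59557397 0.06743979 0.15964268] 0.010058125467091358 [-0.75503656 -0.12226585 -1.04429712]
9.25 [0.59506289 0.06751246 0.24840334] 0.010124888979813585 [-0.16656884  0.30949555 -0.81492056]
side [([0.294, -0.295, 0.09], 0.73), ([0.597, 0.065, 0.234], 0.48)] [([0.506, -0.4, 0.004], 0.8)]
top [([0.602, 0.128, 0.102], 0.58)] [([0.487, -0.422, 0.008], 0.96), ([0.5, -0.08, 0.101], 0.42)]
```

View pics/s3z.png

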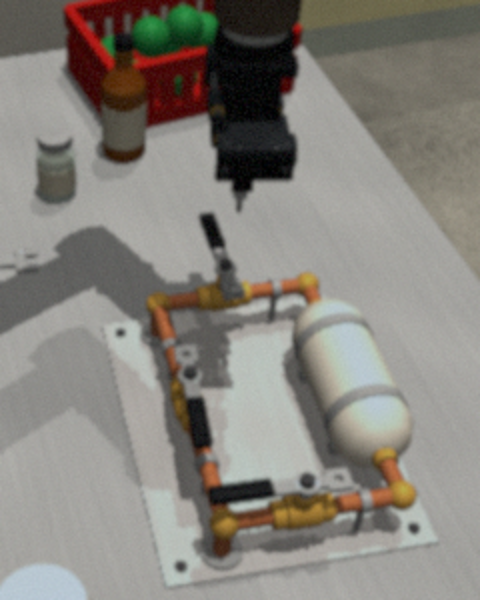

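Run:
```python
from h import *
env.move_straight([.486,-.413,.25],rate=.3)
env.move_straight([.486,-.413,.09],rate=.2)
print(env.move_straight([.486,-.413,.041],rate=.06,force_limit=4))
s=env.read_state();print(s['clock'],s['position'],s['opening']*.087,s['force'])
env.gripper_to(0.45); env.dwell(.2)
env.move_straight([.486,-.413,.2],rate=.2)
for n in ['wrist','side']:
    f=env.grab_frame(n); save(f,n+'4')
    print(n,[(np.round(r['xyz'],3).tolist(),round(r['score'],2)) for r in env.search_frame(f,'lock_pin')[:2]],[(np.round(r['xyz'],3).tolist(),round(r['score'],2)) for r in env.search_frame(f,'tray')[:2]])
s=env.read_state();print(s['clock'],s['force'])
```

```text
False
13.3083 [ 0.48629651 -0.41314807  0.04126826] 0.00999600566354128 [-0.07012529 -0.10422177 -0.8453294 ]
wrist [([0.487, -0.415, 0.06], 0.74), ([0.527, -0.217, 0.102], 0.42)] []
side [([0.483, -0.414, 0.059], 0.55)] [([0.482, -0.416, 0.006], 0.7)]
15.55 [ 1.32398675  0.16393974 -0.31822466]
```

View pics/wrist4.png

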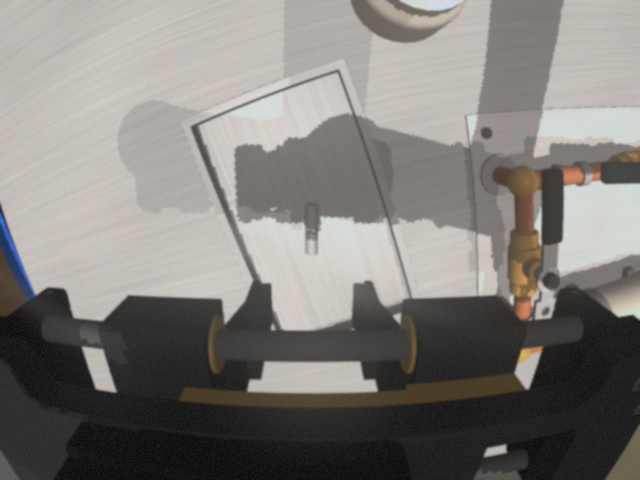

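View pics/side4.png

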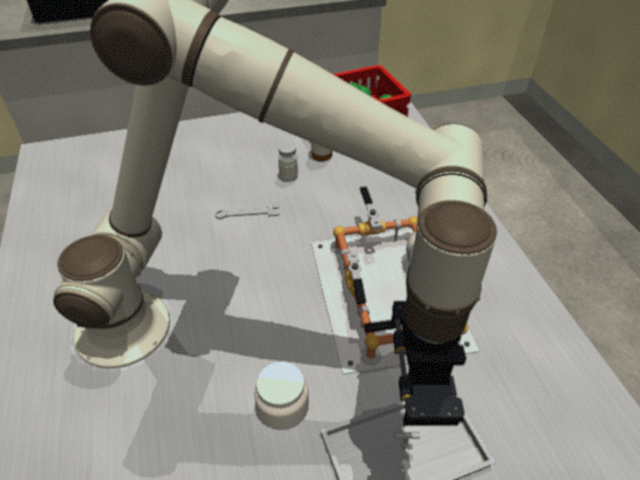

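Run:
```python
from h import *
env.gripper_to(0); env.dwell(.3)
f=env.grab_frame('side'); save(f,'side5')
print([(np.round(r['xyz'],3).tolist(),round(r['score'],2)) for r in env.search_frame(f,'lock_pin')[:2]])
im=f['image'][380:480,320:500]; cv2.imwrite('pics/side5z.png',cv2.resize(im,None,fx=4,fy=4,interpolation=cv2.INTER_CUBIC))
print(env.read_state()['clock'])
```

```text
[([0.484, -0.415, 0.06], 0.81), ([0.484, -0.412, 0.004], 0.25)]
16.875
```

View pics/side5z.png

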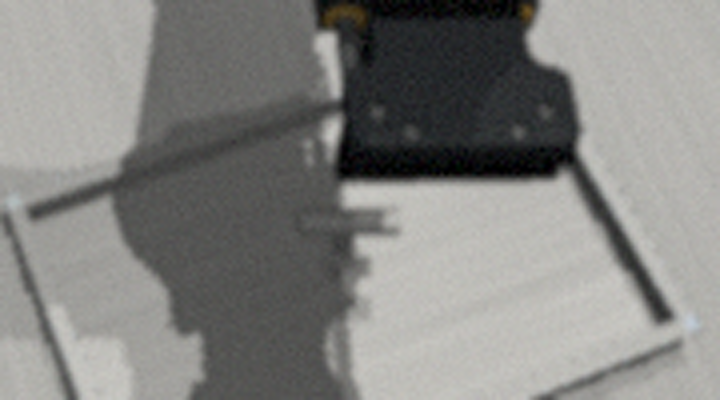

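The pin stands upright at the tray's centre (side px around (407,435)). That already meets step 1, but it could topple later, so I'll tip it over along the tray's length.

Run:
```python
from h import *
u=np.array([np.cos(np.radians(-15)),np.sin(np.radians(-15))]); c=np.array([.486,-.4135])
P=lambda d,z:[*(c+d*u),z]
env.move_straight(P(.06,.12),rate=.25)
env.move_straight(P(.06,.05),rate=.15)
print(env.move_straight(P(.0,.05),rate=.1,force_limit=10))
env.move_straight(P(.02,.16),rate=.25)
env.goto([.60,-.30,.25],[-90,0,-15])
for n in ['side','top']:
    f=env.grab_frame(n); save(f,n+'6')
    print([(np.round(r['xyz'],3).tolist(),round(r['score'],2)) for r in env.search_frame(f,'lock_pin')[:2]])
    im=f['image'][380:480,310:500] if n=='side' else f['image'][160:300,430:540]
    cv2.imwrite(f'pics/{n}6z.png',cv2.resize(im,None,fx=4,fy=4,interpolation=cv2.INTER_CUBIC))
print(env.read_state()['clock'])
```

```text
False
[([0.444, -0.391, 0.014], 0.78), ([0.581, -0.091, 0.006], 0.32)]
[]
20.3333
```

View pics/side6z.png

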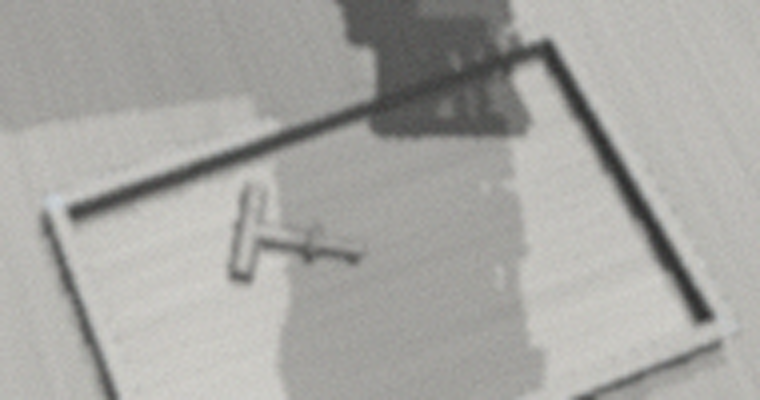

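View pics/top6z.png

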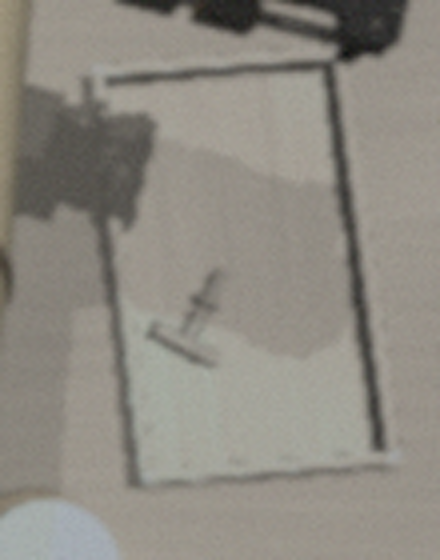

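```bash
cat >> h.py <<'E'
def push_pose(stem,phi,r,off,z):
    a=np.radians(phi); u=np.array([np.cos(a),np.sin(a)]); t=np.array([-u[1],u[0]])
    p=np.array(stem)+r*u+off*t
    return [*p,z],[-90,0,phi-90]
E
python3 - <<'E'
from h import *
S=(.597,.0985); r=.075
p,o=push_pose(S,85,r,-.05,.2)
env.move_straight([.55,-.2,.25],rate=.3)
for ph in (85,130,175): print(env.inverse_kinematics(*push_pose(S,ph,r,-.02,.085)))
env.goto(p,o)
print(env.read_state()['position'],env.read_state()['clock'])
print(env.move_straight(push_pose(S,85,r,-.05,.087)[0],rate=.15,force_limit=8))
print(env.read_state()['force'])
q,o=push_pose(S,85,r,-.018,.087)
print(env.move_straight(q,rate=.08,force_limit=25)); print(env.read_state()['force'])
for ph in np.arange(97,170,12):
    q,o=push_pose(S,ph,r,-.018,.087)
    b=env.move_straight(q,o,rate=.1,force_limit=30); s=env.read_state(); print(ph,b,s['force'].round(1),s['clock'])
    if b: break
E
```

```text
[ 2.96859710e+01  3.08674020e+01 -6.16292342e+00 -2.54444375e-14
 -5.29696745e+01 -1.24685971e+02]
[ 3.24064700e+01  2.60697331e+01 -1.49013482e+01 -2.54444375e-14
 -4.90289187e+01 -8.24064700e+01]
[ 30.66754337  21.94832785 -22.06827132   0.         -45.98340083
 -35.66754337]
[0.65360506 0.16751469 0.20033465] 22.3
False
[-0.50502574  0.72177136  1.05044469]
False
[ 4.90423985  0.06378932 -2.66966184]
97 False [ 5.4 -0.6 -3.6] 24.1083
109 False [ 7.1 -1.  -2.8] 24.4667
121 False [ 6.9  0.2 -1.9] 24.825
133 False [ 6.9  1.6 -2.4] 25.1833
145 False [ 6.1  5.  -0.9] 25.5417
157 False [ 4.7  5.6 -0.6] 25.9
169 False [2.5 5.8 0.6] 26.2583
```

Run:
```python
from h import *
S=(.597,.0985); r=.075
for ph in (174,177,180):
    q,o=push_pose(S,ph,r,-.018,.087)
    b=env.move_straight(q,o,rate=.05,force_limit=14); s=env.read_state(); print(ph,b,s['force'].round(1),s['position'],s['clock'])
    if b: break
# back off
env.move_straight(push_pose(S,175,r,-.045,.087)[0],rate=.1)
env.move_straight(push_pose(S,175,r,-.045,.22)[0],rate=.2)
env.goto([.45,-.05,.3],[-90,0,20])
for n in ['top','side','wrist']:
    f=env.grab_frame(n); save(f,n+'7')
    print([(np.round(x['xyz'],3).tolist(),round(x['score'],2)) for x in env.search_frame(f,'outlet_tip')[:3]])
print(env.read_state()['clock'])
```

```text
174 False [2.8 6.5 1.8] [0.52678706 0.12725738 0.08909404] 26.5417
177 False [ 0.2 16.7  0.9] [0.52617381 0.12645449 0.0891982 ] 26.7917
180 False [-4.2 29.   0.2] [0.52577391 0.12626472 0.08935521] 27.0417
[]
[([0.567, 0.1, 0.105], 0.71), ([0.332, 0.29, 0.007], 0.38)]
[]
29.55
```

View pics/wrist7.png

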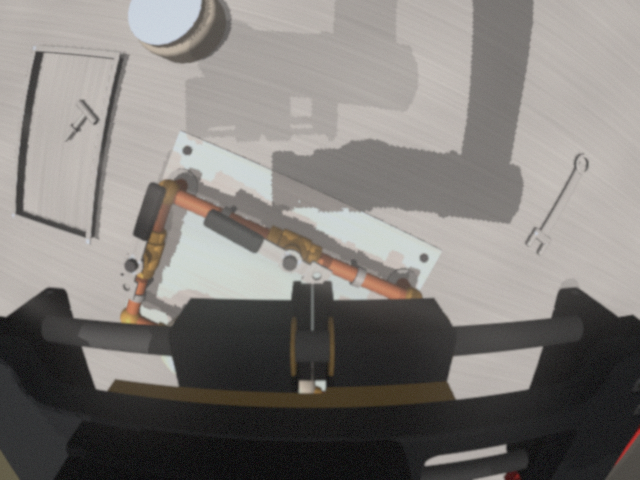

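View pics/top7.png

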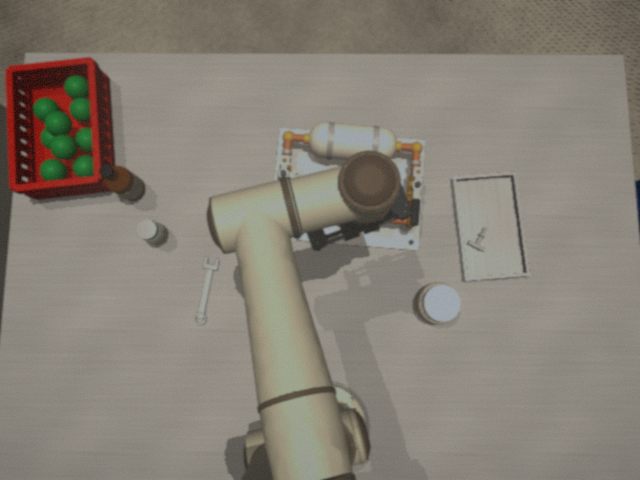

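Run:
```python
from h import *
S=(.505,-.053); r=.075
def PP(ph,off,z=.087):
    p,o=push_pose(S,ph,r,off,z); return p,[-90,0,ph-270]
p,o=PP(261,.05,.22); print(p,o)
env.goto(p,o)
f=env.grab_frame('wrist'); save(f,'w8'); f=env.grab_frame('top'); save(f,'t8')
f=env.grab_frame('side'); save(f,'s8')
print([(np.round(x['xyz'],3).tolist(),round(x['score'],2)) for x in env.search_frame(f,'outlet_tip')[:3]])
print(env.read_state()['clock'])
```

```text
[np.float64(0.5426518321517396), np.float64(-0.13489834879664686), 0.22] [-90, 0, -9]
[([0.539, 0.102, 0.111], 0.61), ([0.329, 0.289, 0.005], 0.53)]
30.4
```

View pics/w8.png

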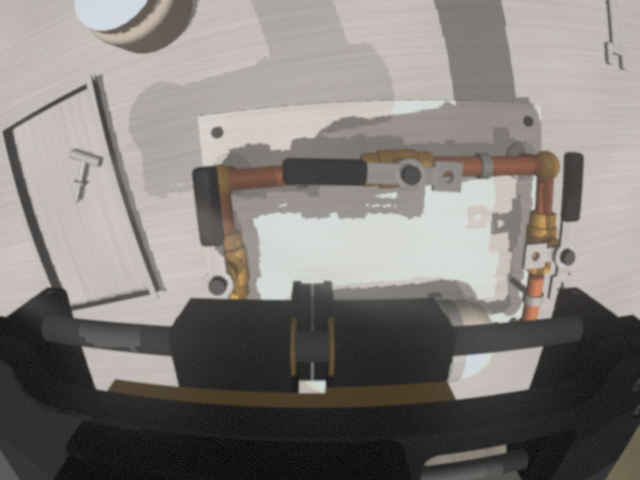

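View pics/s8.png

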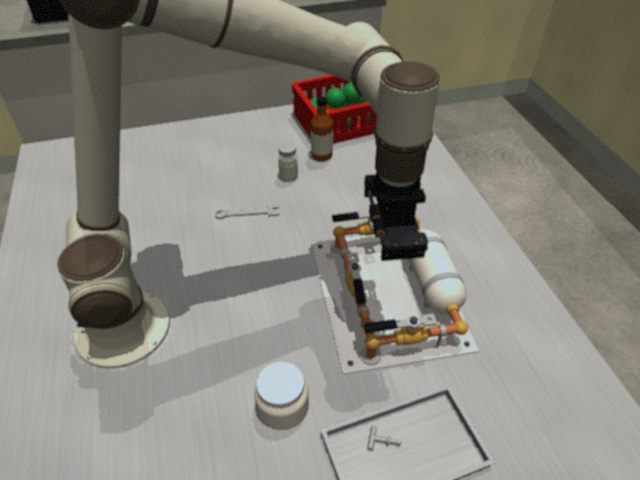

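Run:
```python
from h import *
f=env.grab_frame('wrist')
def ang(a,b,ha=.11,hb=.108):
    a=fun(f,*a,ha);b=fun(f,*b,hb); d=(b-a)[:2]; print(a,b,np.hypot(*d),np.degrees(np.arctan2(d[1],d[0]))%360)
ang((568,257),(573,153)); ang((411,174),(285,171)); ang((218,285),(205,169))
S=(.505,-.053); r=.075
def PP(ph,off,z=.087):
    p,o=push_pose(S,ph,r,off,z); return p,[-90,0,ph-270]
print(env.move_straight(PP(261,.05)[0],rate=.15,force_limit=8))
b=env.move_straight(PP(261,.022)[0],rate=.08,force_limit=25); print(b,env.read_state()['force'].round(1))
for ph in (251,241,231,223):
    q,o=PP(ph,.0215)
    b=env.move_straight(q,o,rate=.08,force_limit=25); s=env.read_state(); print(ph,b,s['force'].round(1),s['clock'])
env.dwell(.2); print(env.read_state()['position'])
env.move_straight(PP(223,.045)[0],rate=.1)
env.move_straight(PP(223,.045,.22)[0],rate=.2)
f=env.grab_frame('wrist'); save(f,'w9')
```

```text
[0.59908436 0.10264443 0.11      ] [0.5021512  0.10722578 0.108     ] 0.09704136687967602 177.29404848565932
[ 0.50534228 -0.05063993  0.11      ] [ 0.48977657 -0.14452708  0.108     ] 0.09516873502765828 260.5864605092353
[ 0.57185137 -0.215426    0.11      ] [ 0.4773746  -0.20496362  0.108     ] 0.09505430355759499 173.68080132567172
False
False [0.1 0.3 0.4]
251 False [ 5.7 -1.  -1.3] 32.3083
241 False [ 4.6 -1.6 -0.4] 32.6333
231 False [ 4.5 -1.9 -1.3] 32.9583
223 False [ 4.7 -2.3 -0. ] 33.25
[ 0.46735817 -0.12009     0.08791064]
```

View pics/w9.png

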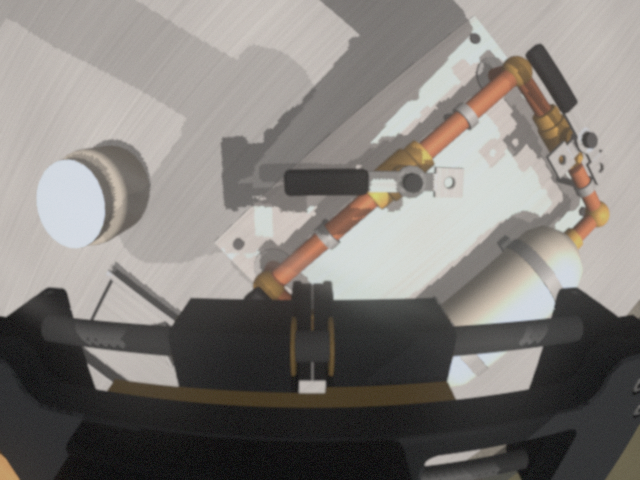

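Run:
```python
from h import *
S=(.505,-.053)
def ang(f,a,b,F,ha=.11,hb=.108):
    a=F(f,*a,ha);b=F(f,*b,hb); d=(b-a)[:2]; print(a.round(4),b.round(4),np.hypot(*d).round(4),np.degrees(np.arctan2(d[1],d[0]))%360)
f=env.grab_frame('wrist'); ang(f,(412,182),(285,182),fun)
ang(f,(590,140),(533,50),fun)
ang(f,(412,182),(590,140),fun,.11,.11)
# clear arm
env.move_straight([.45,-.25,.3],rate=.3)
env.goto([.25,.4,.35],[-90,0,0])
f=env.grab_frame('top'); save(f,'t10')
cv2.imwrite('pics/t10z.png',cv2.resize(f['image'][110:260,230:440],None,fx=3.8,fy=3.8,interpolation=cv2.INTER_CUBIC))
g=env.grab_frame('side'); save(g,'s10'); print(env.read_state()['clock'])
for t in ['oil_bottle','spice_jar','sauce_tub','spanner','lock_pin','tray','outlet_tip','bypass_tip','inlet_tip']: print(t,[(np.round(x['xyz'],3).tolist(),round(x['score'],2)) for x in env.search_frame(g,t)[:1]])
```

```text
[ 0.5039 -0.0519  0.11  ] [ 0.4352 -0.1178  0.108 ] 0.0953 223.8074439888931
[0.5967 0.0991 0.11  ] [0.5017 0.1049 0.108 ] 0.0952 176.500929756237
[ 0.5039 -0.0519  0.11  ] [0.5967 0.0991 0.11  ] 0.1772 58.427324468343265
37.9
oil_bottle [([0.577, 0.464, 0.093], 0.71)]
spice_jar [([0.461, 0.399, 0.061], 0.95)]
sauce_tub [([0.292, -0.3, 0.091], 0.79)]
spanner [([0.329, 0.291, 0.006], 0.94)]
lock_pin [([0.446, -0.39, 0.015], 0.85)]
tray [([0.51, -0.402, 0.006], 0.76)]
outlet_tip [([0.564, 0.1, 0.107], 0.65)]
bypass_tip [([0.485, -0.074, 0.106], 0.69)]
inlet_tip []
```

View pics/t10z.png

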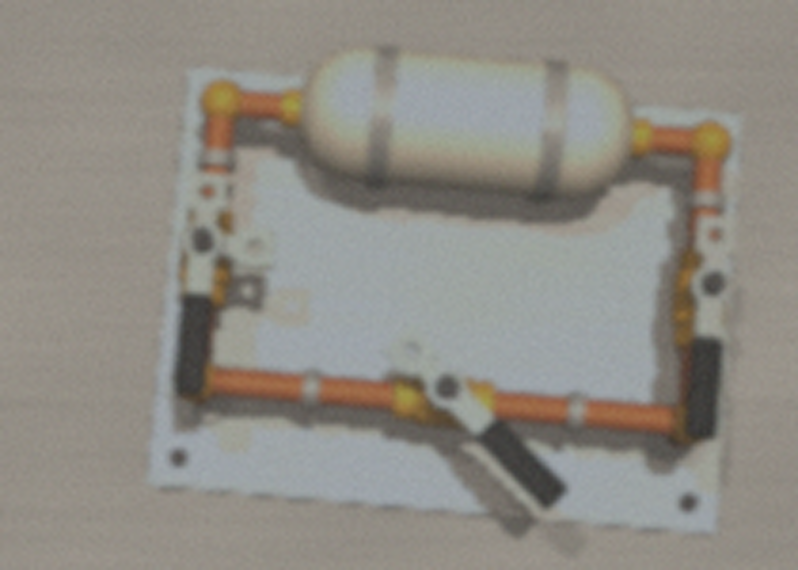

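View pics/t10.png

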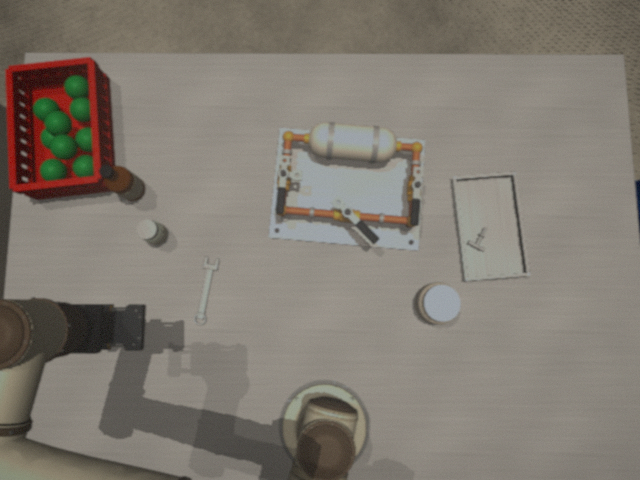

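Run:
```python
from h import *
f=env.grab_frame('top')
def ang(a,b):
    a=unproj(f,a[0]/3.8+230,a[1]/3.8+110,.11);b=unproj(f,b[0]/3.8+230,b[1]/3.8+110,.108); d=(b-a)[:2]; print(np.hypot(*d).round(4),np.degrees(np.arctan2(d[1],d[0]))%360)
ang((447,387),(555,498)); ang((203,239),(191,395)); ang((711,284),(702,436))
S=(.505,-.053); r=.075
def PP(ph,off,z=.087):
    p,o=push_pose(S,ph,r,off,z); return p,[-90,0,ph-270]
env.goto(*PP(224,.05,.22))
env.move_straight(PP(224,.05)[0],rate=.15,force_limit=8)
env.move_straight(PP(223,.026)[0],rate=.1)
q,o=PP(219.5,.0215); b=env.move_straight(q,o,rate=.05,force_limit=25); s=env.read_state(); print(b,s['force'].round(1),s['clock'])
env.dwell(.2)
env.move_straight(PP(219.5,.045)[0],rate=.1)
env.move_straight(PP(219.5,.045,.22)[0],rate=.2)
f=env.grab_frame('wrist'); save(f,'w11')
im=f['image'][100:260,240:640]; cv2.imwrite('pics/w11z.png',cv2.resize(im,None,fx=2,fy=2,interpolation=cv2.INTER_CUBIC))
```

```text
0.0951 223.84506761546288
0.0986 176.23974279389464
0.0956 175.42679441285955
False [ 1.4 -3.5 -0.8] 42.3333
```

View pics/w11z.png

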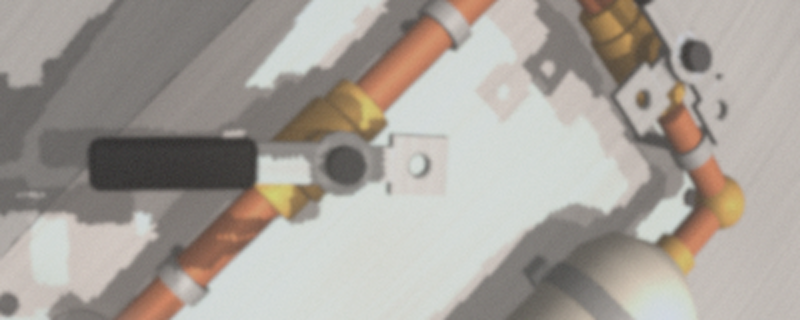

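Run:
```python
from h import *
f=env.grab_frame('wrist')
a=fun(f,240+345/2,100+164/2,.11);b=fun(f,240+90/2,100+164/2,.108);d=(b-a)[:2];print(np.hypot(*d),np.degrees(np.arctan2(d[1],d[0]))%360)
env.move_straight([.45,-.25,.3],rate=.3)
env.goto([.25,.4,.35],[-90,0,0])
f=env.grab_frame('top'); save(f,'t12')
cv2.imwrite('pics/t12z.png',cv2.resize(f['image'][110:260,230:440],None,fx=3.8,fy=3.8,interpolation=cv2.INTER_CUBIC))
m=env.trace(f,'bypass_tip'); print(env.read_state()['clock'],env.read_state()['force'])
```

```text
0.09565002984691821 220.31392986598894
46.9833 [ 0.55702037 -0.61653972  0.38910566]
```

View pics/t12z.png

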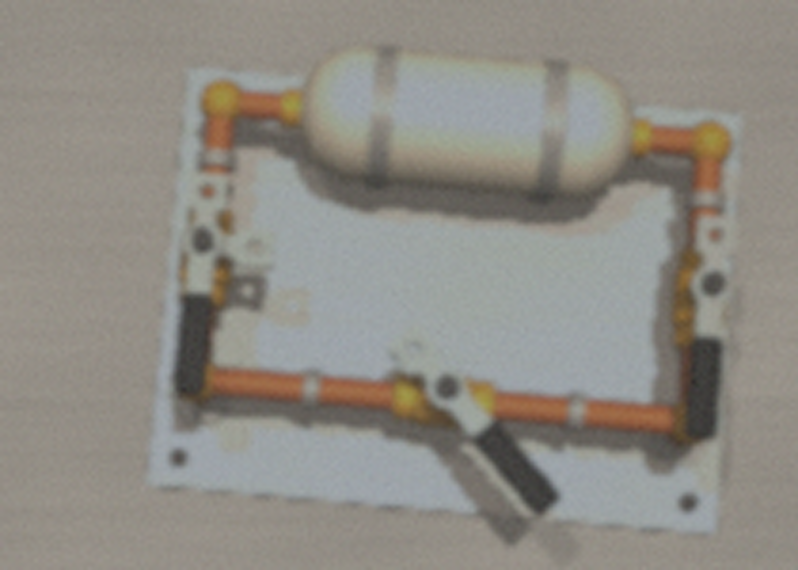

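The bypass lever is at 220.3 − 175 ≈ 45° and the outlet is at its stop. The inlet hasn't moved and the arm is clear, so I'm handing in.

```bash
python3 -c "
from h import *
env.close_job()"
```

```text
the job is handed in; nothing more can be done
```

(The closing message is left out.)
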